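Pin, space and press a plate in the welding jig

ROBOT

A 6-joint arm with a two-finger parallel gripper is mounted at the origin on the work surface. World frame = base frame: x ahead of the robot, y to its left, z up, the work surface at z = 0. Lengths are in m, angles in degrees, forces in N, time in s.
With the tool pointing down it reaches from about 0.35 to 0.725 m from the base axis. Payload 6 kg.
Tool frame: the origin (TCP) lies on the centre line of the jaws, within the pads' length; the fingertips stand 8 mm ahead of it and the grasp point (between the pads) lies 11 mm behind it (robot.tcp_to_tips is the distance from the TCP to the fingertips, in m); z points along the fingers, x is the direction in which the jaws open and shut, and the axes are right-handed (so a half turn about z gives the same grasp; the last joint's range is limited). The gripper opens to 85 mm and grips with 20 to 120 N. Pads are 22 mm wide; open, the fingers measure 114 mm over their backs; the gripper's body (76 mm by 85 mm) begins 54 mm behind the grasp point. The pads swing forward as they close: fully open they stand 13 mm farther back than shut.
Start: joints at [91.885, 2.303, 4.859, 0, -92.561, -19.12], TCP at [0.178, 0.573, 0.239] pointing down, gripper open.
Joint ranges: [-146.85, 146.85], [-73.84, 115.35], [-62.03, 85.46], [-188.31, 113.3], [-161.28, -10.13], [-171.36, 171.36]. Speed limits (degrees/s): [147.25, 147.25, 172.46, 180, 180, 180].

INTERFACE

Orientations are given as a 3x3 rotation matrix whose columns are the frame's x, y, z axes.
In Python, from bench import robot, cams gives the robot as it stands.
- The arm moves only by the tool move_arm, never from a script. Its argument "rows" is a list that holds one entry, the list of rows, each a list of 7 numbers: the finger opening in m, from 0 to 0.0854, then the shift along the tool's x, y, z in m, then the turn, a rotation vector about the tool's x, y, z in degrees. In form: [[[fingers, tx, ty, tz, rx, ry, rz], ...]]. A call has 1 to 20 rows; each row is the pose to reach, as a shift and turn from the pose measured when the call began, along the tool's axes at that moment; what a row does not reach only later rows make up. A row lasts 1/8 s, in which the tool goes at most 62.5 mm and 10.7 degrees, less where a joint would pass 70% of its speed; a pose out of reach is approached as far as the arm can. A call with a gripper value outside its range is refused whole. The fingers move at their own pace and stop on an object; "newtons" is the grip in N (left out, the last holds). Time passes only in rows, so rows that repeat a pose let the fingers close. It gives the time, the measured TCP pose, the force and the opening at its end, in the units of the state.
- robot.read_state(): the state, without advancing time (a new reading comes with each control period).
- cams.get_image(name): name is "side" or "top" or "wrist"; returns the picture (480x640x3 uint8, red, green, blue); there is no depth.
- cams.camera_model(name): a dict with "intrinsics" (3x3 intrinsics, pixels), "rvec" (rotation vector, rad) and "tvec" (3), from world to camera coordinates, as OpenCV has them. Camera axes: x right, y down, z forward; pixel columns grow to the right and rows downward; lengths in m; the calibration is good to about 2 mm. A picture is of the moment at which its call begins: read the wrist's pose just before it. camera_model takes no time and is no camera call; for the wrist camera it gives the pose at the moment of the call.
- robot.job_done(): hands the job in, once; it reports no verdict.
The state is a dict: "time": time; "joints": joint angles; "dq": joint speeds; "effort": joint torques, N m; "tcp_pos": TCP position; "eef_rot": TCP orientation; "ft_force": force on the tool from outside, world axes, zero at the start; "torque": the same for the moment, N m; "finger_gap": finger opening in m.
Only numpy, scipy, OpenCV 4.12 (cv2) and the standard library are available. Lean on these libraries where they do the work, as an engineer would, in place of code of your own. Each camera call takes 0.05 s, during which the arm holds its last target. There are 200 camera calls.

TASK

Get the loose plate in the welding jig ready for tacking: first put the locating pin down through the plate's hole until its head sits on the plate, then stand the spacer, tab up, on the jig's deck in the only gap between a plate and the fence that is wide enough for it, at about the middle of that plate's edge, and let go of it. Last, push the loose plate towards the fence until fence, spacer and plate are tight, square and flush against each other, and finish holding: the program ends while the arm is still pressing the plate home with a firm, steady push. Do not shove the other things on the bench about.

Things in the scene. Friction and masses are not known exactly. Their poses are not given: they have to be found in the camera images.
- jig: Fixed welding jig (sizes in mm). Dark steel deck, top 30 above the bench, 280 long in y, x -25 to 82; origin at bench level, z up. The fence along its +x edge has its face at x = 66 and top 50 above the bench. Bays at y = -68 and 68: one has the loose plate, the other the clamped one (it varies). Under each bay a through slot for the pin, x -14 to 22, 16 wide. Push towards +x.
- fence (a point): Middle of the fence's inner face, at deck height (30 mm above the bench); axes as the jig's, +x into the fence.
- plate: Loose steel plate 90 x 90 x 10 mm, about 0.6 kg, flat on the deck, up to 3 degrees askew, 5 to 10 N to slide it; origin centre of its underside, z up, +x side to the fence. Its centre hole, 15 mm wide, is open and lies over the slot. Back edge (x = 45) about 19 to 23 mm from the fence; front edge (x = -45) overhangs the deck by about 20 mm, so fingers can push it there.
- clamped_plate: Other steel plate, clamped, immovable: 105 x 90 x 10 mm (x -45 to 60), with a fixed pin head (top 34 mm above the underside) and a strap with two nuts on it; origin on its underside, z up. Its gap to the fence is only 4 to 8 mm: too narrow for the spacer.
- spacer: Steel spacer standing on the bench, an upside-down T: foot 14 (x, thickness) x 60 (y) x 30 (z) mm with a grip tab 14 (x) x 24 (y) mm in its middle from z = 30 to 62; about 0.25 kg. Origin centre of the underside, z up. Either face may look to the fence.
- pin_block: Dark steel block fixed to the bench, 55 (x) x 85 (y) x 45 mm high, with holes at y = -20 (empty) and y = 20 mm (the pin waits in it). Origin centre of the underside.
- pin: Locating pin, upright in the block: round head 22 mm wide, 24 tall; below it a shank 12 wide, 38 long, the last 12 tapering to 4 at the tip. 60 g. Origin on the axis at the head's underside, z up: 45 mm above the bench in the block, 40 mm above the bench when home in the plate.
- pin_tip (a point): The pin's lower tip, 38 below its origin.
- ring: Bystander: thin steel ring, 90 across, 22 high, lying flat (mm). Not to be moved.
- collar: Bystander: small thick steel collar, 32 across, 22 high, lying flat (mm). Not to be moved.
- hammer: Bystander: hammer lying down (mm). Not to be moved.
- bottle: Bystander: yellow bottle, 60 across, 170 high (mm). Not to be moved.
- carton: Bystander: cardboard carton, 90 x 130 x 70 high (mm). Not to be moved.
There are look-alikes about, which are no part of the job. Leave any orange or red look-alike of the plate alone.

How it is judged (in metres and radians):
On the way, in this order (a step that is already met when the one before it is completed fails the run):
1. the pin is through the loose plate's hole with its head on the plate (horizontal distance between pin and plate below 0.004 m and z of pin in the frame of plate between 0.006 and 0.0135 m and angle between pin's own z axis and vertical below 0.12 rad), for 0.2 s.
2. the spacer stands on the deck between the loose plate and the fence, released (z of spacer in the frame of jig between 0.026 and 0.033 m and y of spacer in the frame of plate between -0.02 and 0.02 m and x of spacer in the frame of plate above 0.045 m and x of spacer in the frame of jig below 0.064 m and angle between spacer's own z axis and vertical below 0.25 rad and contact force between each of the fingers, the arm and spacer below 0.2 N), for 0.2 s.
At the end, for the whole second after the job is handed in: Pin head on the plate (3.5 mm in height, 4 mm off axis); spacer upright on the deck within 20 mm of the middle of the loose plate's back edge, touching fence and plate (2.5 mm), all square within 2 degrees; arm presses plate or pin, and plate presses spacer, over 3 N each; nothing moves (all of step 1 and z of spacer in the frame of jig between 0.026 and 0.033 m and y of spacer in the frame of plate between -0.02 and 0.02 m and x of spacer in the frame of plate between 0.045 and 0.0545 m and x of spacer in the frame of jig between 0.0565 and 0.064 m and angle between spacer's own z axis and vertical below 0.25 rad and x of spacer in the frame of plate above 0.0495 m and x of spacer in the frame of jig below 0.0615 m and angle between the x axis of each of plate, spacer and the x axis of jig, either way round below 0.035 rad and angle between spacer's own z axis and vertical below 0.06 rad and angle between plate's own z axis and vertical below 0.04 rad and z of plate in the frame of jig between 0.027 and 0.033 m and contact force between plate and spacer above 3 N and (contact force between any of the fingers, the arm and plate above 3 N or contact force between any of the fingers, the arm and pin above 3 N) and linear speed of each of plate, spacer below 0.01 m/s); the arm keeps its last pose, push and grip.
It fails at once if a bystander is shoved more than 30 mm (distance of any of ring, collar, hammer, bottle, carton from where it was at the start of the episode above 0.03 m).
It also fails if it takes over 72 s, if anything falls off the work surface, if the arm or the gripper's body presses on something with over 40 N, if the wrist force passes 120 N, or if a joint passes its speed limit or range.

## Working session

There is one attempt and no reset: what is moved stays moved. The work goes in short steps, Python scripts to look and compute and a tool call to move; the robot and the scene stay as the last step left them, time stands still between calls to the robot, and variables do not carry over. Pictures are saved under pics/ and viewed, about 8 in all and at most 12, crops included, and the job is handed in when it is done.

Besides the shell and the picture viewer there is one more tool, called after ">>>" as a command line: name --argument value ..., lists and objects as JSON in quotes. move_arm: Moves the arm, as the interface text tells. Its arguments: {"type":"object","properties":{"rows":{"type":"array","items":{"type":"array","items":{"type":"array","items":{"type":"number"}}}},"newtons":{"type":"number"}},"required":["rows"]}

```bash
ls; mkdir -p pics
cat > h.py <<'E'
import numpy as np, cv2
from bench import robot, cams
def cam(n):
    m=cams.camera_model(n); R=cv2.Rodrigues(np.array(m["rvec"],float))[0]; t=np.array(m["tvec"],float).ravel()
    return np.array(m["intrinsics"],float),R,t
def ray(c,uv):
    K,R,t=c; d=R.T@np.linalg.solve(K,[uv[0],uv[1],1.]); return -R.T@t,d
def onz(c,uv,z):
    o,d=ray(c,uv); return o+d*(z-o[2])/d[2]
def tri(c1,u1,c2,u2):
    o1,d1=ray(c1,u1);o2,d2=ray(c2,u2)
    s=np.linalg.lstsq(np.c_[d1,-d2],o2-o1,rcond=None)[0]
    a=o1+s[0]*d1;b=o2+s[1]*d2; return (a+b)/2,np.linalg.norm(a-b)
def proj(c,p):
    K,R,t=c;q=K@(R@np.asarray(p,float)+t);return q[:2]/q[2]
def snap(n,f=None):
    im=cams.get_image(n)[:,:,::-1].copy()
    cv2.imwrite(f or "pics/%s.png"%n,im); return im
E
python3 - <<'E'
from h import *
s=robot.read_state(); print(s)
for n in("side","top","wrist"):
    snap(n,"pics/%s0.png"%n); c=cam(n); print(n,c[0][0,0],-c[1].T@c[2],c[1][2])
E
```

```text
pics
{'time': 0.0, 'joints': array([ 9.18848656e+01,  2.33745089e+00,  4.80101738e+00, -2.68848518e-02,
       -9.25615578e+01, -1.91195328e+01]), 'dq': array([ 0.05688119, -0.04898014, -0.01662209,  0.06224658, -0.10016893,
        0.02386519]), 'effort': array([ 8.53457113e-04, -3.68211186e+01,  3.47417414e+01,  6.93236142e+00,
       -5.40161622e-03,  1.26299969e-05]), 'tcp_pos': array([0.17759797, 0.57277609, 0.23827711]), 'eef_rot': array([[-2.96265982e-01, -9.55105386e-01, -4.12253742e-04],
       [-9.55103836e-01,  2.96266246e-01, -1.72476688e-03],
       [ 1.76947101e-03, -1.17244623e-04, -9.99998428e-01]]), 'ft_force': array([-0.74434354, -1.08731731, -0.46867028]), 'torque': array([0.02415481, 0.04477966, 0.0478471 ]), 'finger_gap': 0.08581639627928811}
side 546.5364319851654 [ 0.38965982 -0.98062731  1.15399132] [ 0.06552813  0.64558206 -0.76087441]
top 470.2627607064002 [ 0.32797971 -0.04132396  1.08001685] [ 0.13984069 -0.00328845 -0.99016856]
wrist 382.2940367539483 [0.24538382 0.55255898 0.3730763 ] [-0.26836628  0.08213611 -0.95980894]
```

View pics/top0.png

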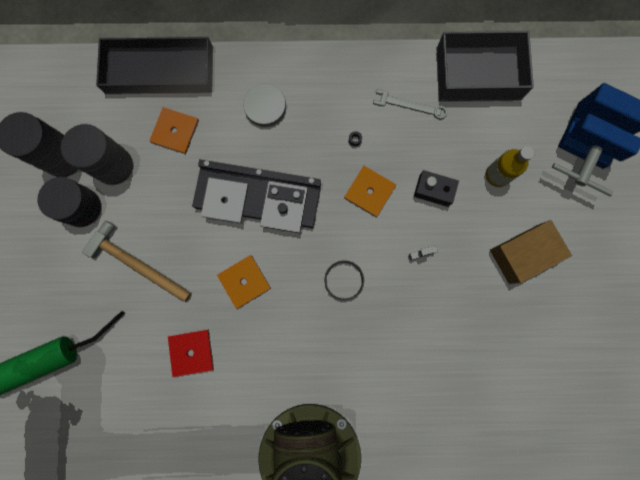

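View pics/side0.png

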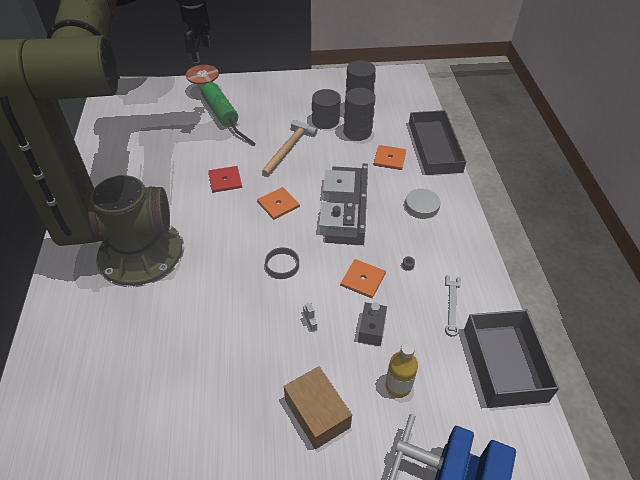

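Run:
```python
from h import *
t=cam("top");s=cam("side")
for n,uv,z in[("pinhead",(432,181),.069),("block",(437,188),.045),("spacer",(423,254),.05),("boltL",(206,162),.05),("boltM",(259,171),.05),("boltR",(312,181),.05),("plate hole",(225,200),.04),("cl pin",(283,209),.064)]:
    print(n,onz(t,uv,z).round(4))
for n,a,b in[("pin",(432,181),(376,308)),("hole",(225,200),(339,181)),("spacer",(423,254),(308,310))]: print(n,tri(t,a,s,b))
im=cv2.imread("pics/top0.png");im2=cv2.imread("pics/side0.png")
a=cv2.resize(im[150:275,185:345],(800,625))[:300*2]
b=cv2.resize(im[165:275,395:475],None,fx=5,fy=5,interpolation=2)
cv2.imwrite("pics/c0.png",np.hstack([cv2.resize(a,(400,300)),np.zeros((300,1,3),np.uint8),cv2.resize(b,(399,300))]))
```

```text
pinhead [ 0.5925 -0.2777  0.069 ]
block [ 0.5824 -0.2939  0.045 ]
spacer [ 0.4328 -0.2548  0.05  ]
boltL [0.649  0.2272 0.05  ]
boltM [0.6263 0.1072 0.05  ]
boltR [ 0.6014 -0.0121  0.05  ]
plate hole [0.5628 0.185  0.04  ]
cl pin [0.5353 0.0519 0.064 ]
pin (array([ 0.59609581, -0.28012707,  0.05857671]), np.float64(0.0017007472895580584))
hole (array([0.56476725, 0.18637794, 0.03422757]), np.float64(0.0013384477294841432))
spacer (array([ 0.4351929 , -0.25716199,  0.03811207]), np.float64(0.002436819837710515))
```

View pics/c0.png

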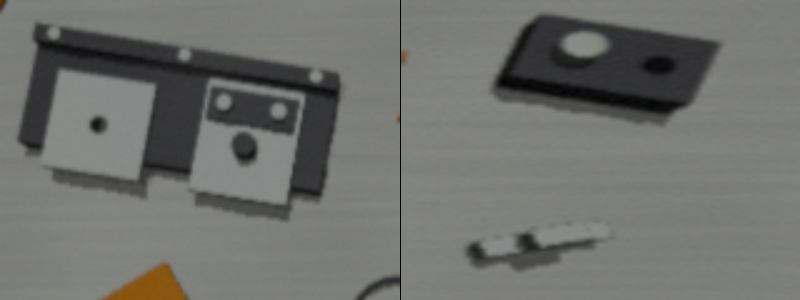

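>>> move_arm --rows '[[[0.0854,0.689,-0.64,0.038,0,0,61],[0.0854,0.689,-0.64,0.038,0,0,61],[0.0854,0.689,-0.64,0.038,0,0,61],[0.0854,0.689,-0.64,0.038,0,0,61],[0.0854,0.689,-0.64,0.038,0,0,61],[0.0854,0.689,-0.64,0.038,0,0,61],[0.0854,0.689,-0.64,0.038,0,0,61],[0.0854,0.689,-0.64,0.038,0,0,61],[0.0854,0.689,-0.64,0.038,0,0,61],[0.0854,0.689,-0.64,0.038,0,0,61],[0.0854,0.689,-0.64,0.038,0,0,61],[0.0854,0.689,-0.64,0.038,0,0,61],[0.0854,0.689,-0.64,0.038,0,0,61],[0.0854,0.689,-0.64,0.038,0,0,61],[0.0854,0.689,-0.64,0.038,0,0,61],[0.0854,0.689,-0.64,0.038,0,0,61],[0.0854,0.689,-0.64,0.038,0,0,61],[0.0854,0.689,-0.64,0.038,0,0,61],[0.0854,0.689,-0.64,0.038,0,0,61],[0.0854,0.689,-0.64,0.038,0,0,61]]]'

```text
time: 2.65
tcp_pos: [0.5848, -0.2741, 0.2024]
eef_rot: [[-0.979, -0.205, 0.001], [-0.205, 0.979, -0.002], [-0.001, -0.002, -1.0]]
ft_force: [0.2, 0.3, -0.3]
finger_gap: 0.0853
```

Run:
```python
from h import *
s=robot.read_state();print(s["time"],s["tcp_pos"],s["eef_rot"].round(3),s["joints"].round(1))
snap("wrist","pics/w1.png");c=cam("wrist");np.save("w1.npy",np.array(c,dtype=object),allow_pickle=True);print(-c[1].T@c[2])
for p in[(0.5955,-.2795,.069),(0.4345,-.2565,.06)]:print(proj(c,p))
```

```text
2.65 [ 0.58482935 -0.27411284  0.2024069 ] [[-0.979 -0.205  0.001]
 [-0.205  0.979 -0.002]
 [-0.001 -0.002 -1.   ]] [ -7.4   9.1   8.3   0.1 -89.1  19.2]Traceback (most recent call last):
  File "<stdin>", line 3, in <module>
ValueError: could not broadcast input array from shape (3,3) into shape (3,)
```

View pics/w1.png

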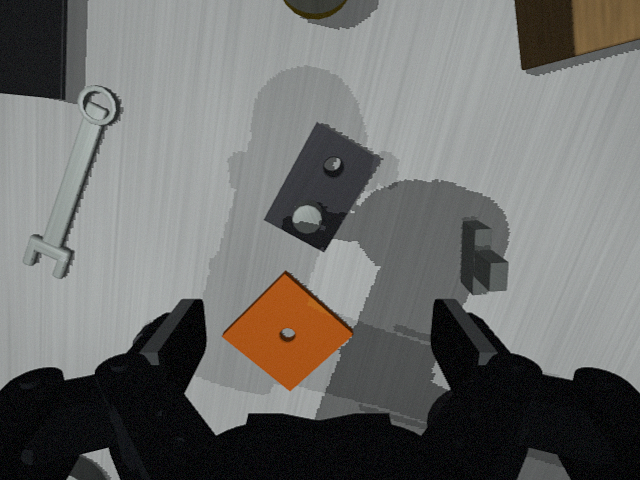

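Run:
```python
from h import *
c=cam("wrist");t=cam("top");s=robot.read_state()
import pickle;pickle.dump(c,open("w1.pkl","wb"))
print(-c[1].T@c[2])
im=cv2.imread("pics/w1.png")
g=cv2.cvtColor(im,cv2.COLOR_BGR2GRAY); hsv=cv2.cvtColor(im,cv2.COLOR_BGR2HSV)
roi=g[195:245,285:330]; m=(roi>95).astype(np.uint8)
n,l,st,ce=cv2.connectedComponentsWithStats(m)
for i in range(1,n):
    if st[i,4]>60:print(st[i],ce[i]+[285,195])
print("pin proj head", onz(c,(307,218),.069), tri(c,(307,218),t,(432,181)))
R=s["eef_rot"];p=onz(c,(307,218),.069)
print("delta tool",R.T@(p-s["tcp_pos"]))
cv2.imwrite("pics/c1.png",np.hstack([cv2.resize(im[110:260,255:395],(400,428)),cv2.resize(im[200:320,430:542],(400,428),interpolation=2)]))
```

```text
[ 0.59900186 -0.34311765  0.33688   ]
[  7  10  30  20 411] [306.67883212 214.64233577]
[  0  37  24  13 170] [292.88235294 239.98235294]
pin proj head [ 0.59363151 -0.27824704  0.069     ] (array([ 0.59329372, -0.27798032,  0.067126  ]), np.float64(0.0007033737129681578))
delta tool [-0.00777569 -0.00548644  0.13321416]
```

View pics/c1.png

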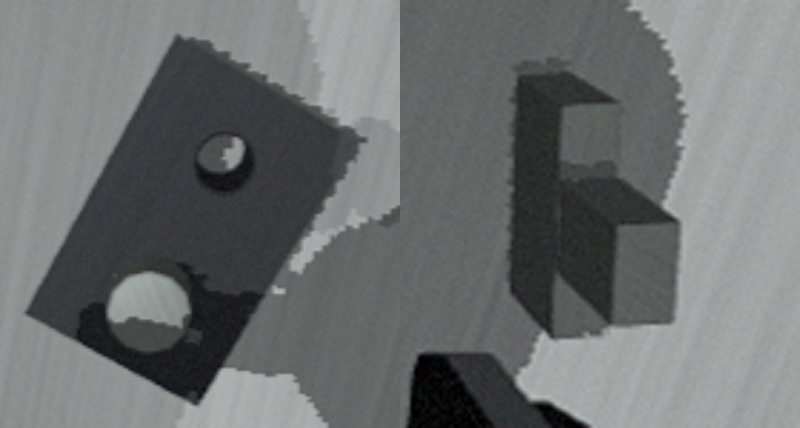

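>>> move_arm --newtons 50 --rows '[[[0.05,-0.0077,-0.0048,0.05,0,0,0],[0.05,-0.0077,-0.0048,0.1,0,0,0],[0.05,-0.0077,-0.0048,0.13,0,0,0],[0.05,-0.0077,-0.0048,0.1464,0,0,0],[0.05,-0.0077,-0.0048,0.1464,0,0,0],[0.05,-0.0077,-0.0048,0.1464,0,0,0],[0.01,-0.0077,-0.0048,0.1464,0,0,0],[0.01,-0.0077,-0.0048,0.1464,0,0,0],[0.01,-0.0077,-0.0048,0.1464,0,0,0],[0.01,-0.0077,-0.0048,0.1464,0,0,0],[0.01,-0.0077,-0.0048,0.1464,0,0,0]]]'

```text
time: 4.08
tcp_pos: [0.5941, -0.2778, 0.0573]
eef_rot: [[-0.979, -0.205, 0.003], [-0.205, 0.979, -0.002], [-0.002, -0.003, -1.0]]
ft_force: [-0.2, 1.4, 5.4]
finger_gap: 0.0202
```

>>> move_arm --rows '[[[0.01,0,0,-0.02,0,0,0],[0.01,0,0,-0.05,0,0,0],[0.01,0,0,-0.09,0,0,0],[0.01,0,0,-0.13,0,0,0],[0.01,0,0,-0.13,0,0,0]]]'

```text
time: 4.7
tcp_pos: [0.5951, -0.2783, 0.1933]
eef_rot: [[-0.979, -0.205, 0.01], [-0.205, 0.979, -0.005], [-0.009, -0.007, -1.0]]
ft_force: [0.4, 0.3, -1.4]
finger_gap: 0.0205
```

Run:
```python
from h import *
s=robot.read_state();R=s["eef_rot"];print(s["tcp_pos"],s["finger_gap"],s["ft_force"])
im=snap("wrist","pics/w2.png");cv2.imwrite("pics/c2.png",im[150:480,160:500])
import pickle;c=pickle.load(open("w1.pkl","rb"))
f=lambda u:(430+(u[0]-400)/3.571,200+u[1]/3.567)
P=[onz(c,f(u),.062) for u in[(617,225),(680,220),(674,323),(612,325)]]
print(np.round(P,4));C=np.mean(P,0);print("tab ctr",C)
d=P[3]-P[0]+P[2]-P[1];print("long axis yaw",np.degrees(np.arctan2(d[1],d[0])),np.linalg.norm(P[0]-P[1]),np.linalg.norm(P[0]-P[3]))
# target: above loose plate hole, jaw x-axis angle -191+... 
p=np.array([.5638,.1857,.19]);print("delta tool",R.T@(p-s["tcp_pos"]))
```

```text
[ 0.59508402 -0.27831503  0.19329404] 0.02052660629005844 [ 0.43080371  0.34081787 -1.35208557]
[[ 0.449  -0.2705  0.062 ]
 [ 0.4361 -0.2743  0.062 ]
 [ 0.4293 -0.2513  0.062 ]
 [ 0.4424 -0.2481  0.062 ]]
tab ctr [ 0.4391993  -0.26103614  0.062     ]
long axis yaw 106.44110996903105 0.013382680442470153 0.023381212803473873
delta tool [-0.0645132   0.46058346  0.00064625]
```

View pics/c2.png

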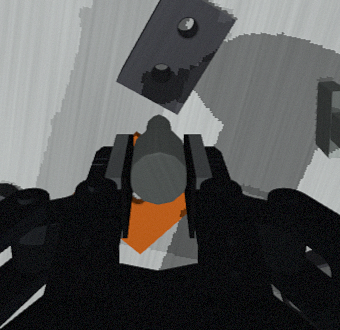

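>>> move_arm --rows '[[[0.01,-0.0645,0.4606,0,0,0,23],[0.01,-0.0645,0.4606,0,0,0,23],[0.01,-0.0645,0.4606,0,0,0,23],[0.01,-0.0645,0.4606,0,0,0,23],[0.01,-0.0645,0.4606,0,0,0,23],[0.01,-0.0645,0.4606,0,0,0,23],[0.01,-0.0645,0.4606,0,0,0,23],[0.01,-0.0645,0.4606,0,0,0,23],[0.01,-0.0645,0.4606,0,0,0,23],[0.01,-0.0645,0.4606,0,0,0,23],[0.01,-0.0645,0.4606,0,0,0,23],[0.01,-0.0645,0.4606,0,0,0,23]]]'

```text
time: 6.25
tcp_pos: [0.5632, 0.1854, 0.1887]
eef_rot: [[-0.981, 0.195, 0.007], [0.195, 0.981, -0.003], [-0.007, -0.002, -1.0]]
ft_force: [-0.0, -0.3, -0.6]
finger_gap: 0.0203
```

Run:
```python
from h import *
import pickle
s=robot.read_state();print(s["tcp_pos"],s["eef_rot"].round(3),s["finger_gap"])
c=cam("wrist");im=snap("wrist","pics/w3.png");pickle.dump((c,s),open("w3.pkl","wb"))
```

```text
[0.5632034  0.18535904 0.18869496] [[-0.981  0.195  0.007]
 [ 0.195  0.981 -0.003]
 [-0.007 -0.002 -1.   ]] 0.02032141890929169
```

View pics/w3.png

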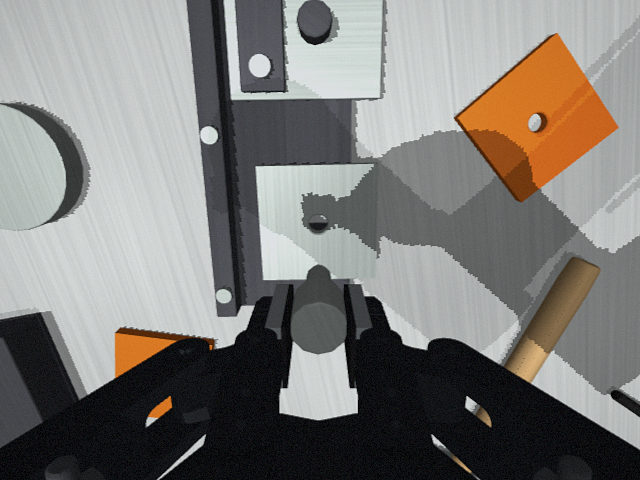

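```bash
cat > e.py <<'E'
from h import *
import pickle
c,s=pickle.load(open("w3.pkl","rb"));im=cv2.imread("pics/w3.png");g=cv2.cvtColor(im,cv2.COLOR_BGR2GRAY).astype(float)
g=cv2.GaussianBlur(g,(3,3),0)
# fence/plate scan along rows
for r in(150,190,230,260):
    print(r,g[r,185:275:3].astype(int))
def fit(pts):
    v=cv2.fitLine(np.array(pts,np.float32),cv2.DIST_HUBER,0,.01,.01).ravel();return v
back=[]
for r in range(178,268,4):
    d=np.diff(g[r,246:274]);back.append((246+np.argmax(d)+.5,r))
vb=fit(back);print("back",vb)
P=[onz(c,(vb[2]+(r-vb[3])*vb[0]/vb[1],r),.04) for r in(168,275)];print(np.round(P,4))
d=P[1]-P[0];print("back edge yaw",np.degrees(np.arctan2(d[1],d[0]))-90)
h=onz(c,(318,223),.04);tip=onz(c,(318,267),s["tcp_pos"][2]-.0503)
R=s["eef_rot"];print("hole",h,"tip",tip,"tcp",s["tcp_pos"],"delta tool hole-tcp",R.T@(h-s["tcp_pos"]),"hole-tip",R.T@(h-tip))
E
python3 e.py
python3 -c "
import cv2;im=cv2.imread('pics/w3.png')[190:250,290:345];g=cv2.cvtColor(im,6)
for r in range(18,52,2):print(190+r,g[r,14:46:2])"
```

```text
150 [206 201 198 204 202 167  73  76  68  67  71  69  67  22  20  34  36  52
  71  67  68  70  69  70  68  69  71  71  68  70]
190 [204 204 207 205 208 204 201  79  76  75  70  69  69  69  27  22  33  36
  62  71  67  67  70  69 161 216 217 212 215 217]
230 [203 205 199 206 208 207 209 208 105  76  79  80  82  81  82  29  21  42
  47  74  80  78  77  80  79 193 224 224 218 208]
260 [210 210 199 202 203 198 205 207 208 103  79  79  81  83  84  82  30  24
  46  46  75  79  80  79  82  88 217 223 219 223]
back [7.0410907e-02 9.9751806e-01 2.5810001e+02 2.1439999e+02]
[[0.6016 0.1371 0.04  ]
 [0.616  0.2202 0.04  ]]
back edge yaw -9.846923348448058
hole [0.56419342 0.18695244 0.04      ] tip [0.56320869 0.18549001 0.13839496] tcp [0.5632034  0.18535904 0.18869496] delta tool hole-tcp [0.00041422 0.00201891 0.14869251] hole-tip [3.03920154e-05 1.80044747e-03 9.83942819e-02]
208 [89 94 95 93 89 96 95 88 94 93 90 89 88 96 90 91]
210 [96 90 89 94 92 88 92 92 90 92 91 91 90 92 90 91]
212 [93 94 96 93 92 92 88 92 95 92 90 92 91 92 87 88]
214 [87 92 93 90 91 81 74 81 71 78 94 87 93 94 91 88]
21
[... 175 characters left out ...]
101 101  98  93  81  90  90  94]
222 [95 96 80 83 84 70 69 70 68 70 72 68 78 95 89 87]
224 [ 90  90  77  18  30  19  27  30  26  17  21  28  77  91  88 137]
226 [79 90 81 53 30 29 27 28 27 31 26 56 82 89 84 91]
228 [196 168  80  60  47  23  25  28  23  26  56  73  81 136 160  78]
230 [195 197 188 111  66  64  53  48  62  69  74 142 180 183 185 183]
232 [194 195 194 183 115  73  61  61  56  98 144 183 183 182 184 181]
234 [192 194 195 188 190 164 142 134 145 168 181 182 183 184 183 179]
236 [191 191 193 190 190 189 191 188 194 181 184 184 177 186 181 180]
238 [188 193 193 192 188 187 189 189 190 183 182 180 179 185 184 179]
240 [190 192 192 187 187 184 188 187 191 181 186 185 180 181 183 179]
```

>>> move_arm --rows '[[[0.01,0.0003,0.0026,0.04,0,0,0],[0.01,0.0003,0.0026,0.08,0,0,0],[0.01,0.0003,0.0026,0.095,0,0,0],[0.01,0.0003,0.0026,0.11,0,0,0],[0.01,0.0003,0.0026,0.12,0,0,0],[0.01,0.0003,0.0026,0.128,0,0,0],[0.01,0.0003,0.0026,0.132,0,0,0],[0.01,0.0003,0.0026,0.134,0,0,0],[0.01,0.0003,0.0026,0.134,0,0,0]]]'

```text
time: 7.42
tcp_pos: [0.5644, 0.1878, 0.0549]
eef_rot: [[-0.981, 0.195, 0.007], [0.195, 0.981, -0.003], [-0.008, -0.002, -1.0]]
ft_force: [-0.1, 1.1, -0.7]
finger_gap: 0.0199
```

Inserted freely. I lower 1.5 mm more, release, back off.

>>> move_arm --rows '[[[0.01,0,0,0.0015,0,0,0],[0.01,0,0,0.002,0,0,0],[0.01,0,0,0.002,0,0,0],[0.045,0,0,0.002,0,0,0],[0.045,0,0,0.002,0,0,0],[0.045,0,0,0.002,0,0,0],[0.045,0,0,-0.03,0,0,0],[0.045,0,0,-0.09,0,0,0],[0.045,0,0,-0.14,0,0,0],[0.045,0,0,-0.14,0,0,0]]]'

```text
time: 8.68
tcp_pos: [0.5654, 0.1889, 0.2009]
eef_rot: [[-0.981, 0.195, 0.016], [0.195, 0.981, 0.001], [-0.015, 0.004, -1.0]]
ft_force: [0.2, 1.0, -0.9]
finger_gap: 0.045
```

Run:
```python
from h import *
import pickle
s=robot.read_state();print(s["tcp_pos"],s["eef_rot"].round(3),s["finger_gap"])
c=cam("wrist");im=snap("wrist","pics/w4.png");pickle.dump((c,s),open("w4.pkl","wb"))
print(proj(c,[.5644,.1878,.064]))
R=s["eef_rot"];p=np.array([.4392,-.2610,.19]);print(R.T@(p-s["tcp_pos"]))
```

```text
[0.5653509  0.18886021 0.20088795] [[-0.981  0.195  0.016]
 [ 0.195  0.981  0.001]
 [-0.015  0.004 -1.   ]] 0.045017901141758764
[321.23445046 221.95809575]
[ 0.03625722 -0.46585649  0.00836347]
```

View pics/w4.png

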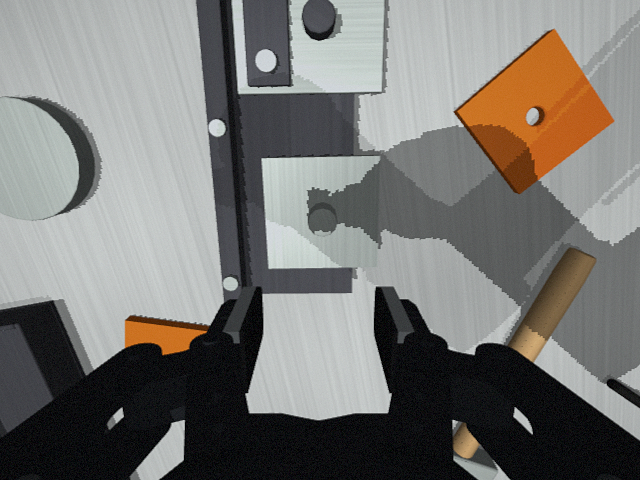

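>>> move_arm --rows '[[[0.045,0.0363,-0.4659,0.01,0.23,0.86,-27.6],[0.045,0.0363,-0.4659,0.01,0.23,0.86,-27.6],[0.045,0.0363,-0.4659,0.01,0.23,0.86,-27.6],[0.045,0.0363,-0.4659,0.01,0.23,0.86,-27.6],[0.045,0.0363,-0.4659,0.01,0.23,0.86,-27.6],[0.045,0.0363,-0.4659,0.01,0.23,0.86,-27.6],[0.045,0.0363,-0.4659,0.01,0.23,0.86,-27.6],[0.045,0.0363,-0.4659,0.01,0.23,0.86,-27.6],[0.045,0.0363,-0.4659,0.01,0.23,0.86,-27.6],[0.045,0.0363,-0.4659,0.01,0.23,0.86,-27.6],[0.045,0.0363,-0.4659,0.01,0.23,0.86,-27.6]]]'

```text
time: 10.1
tcp_pos: [0.4383, -0.2603, 0.1859]
eef_rot: [[-0.959, -0.283, -0.004], [-0.283, 0.959, -0.005], [0.005, -0.003, -1.0]]
ft_force: [0.6, -0.3, -0.1]
finger_gap: 0.045
```

Run:
```python
from h import *
import pickle
s=robot.read_state();print(s["tcp_pos"],s["eef_rot"].round(3),s["finger_gap"])
c=cam("wrist");im=snap("wrist","pics/w5.png");pickle.dump((c,s),open("w5.pkl","wb"))
u=proj(c,[.4392,-.2610,.062]).astype(int);print(u)
x0,y0=u[0]-60,u[1]-45
cv2.imwrite("pics/c5.png",cv2.resize(im[y0:y0+90,x0:x0+120],(720,540),interpolation=2));print(x0,y0)
```

```text
[ 0.43830602 -0.26026693  0.18593847] [[-0.959 -0.283 -0.004]
 [-0.283  0.959 -0.005]
 [ 0.005 -0.003 -1.   ]] 0.045045876695589446
[316 227]
256 182
```

View pics/c5.png

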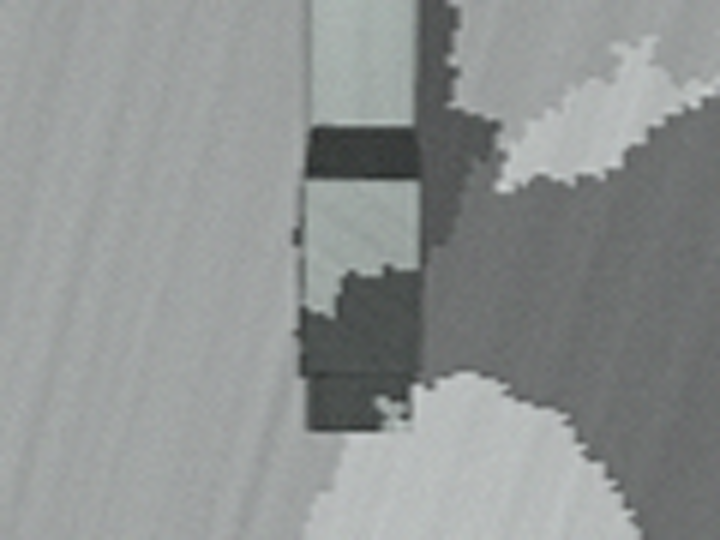

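Run:
```python
from h import *
import pickle
c1=pickle.load(open("w1.pkl","rb"));c,s=pickle.load(open("w5.pkl","rb"));R=s["eef_rot"]
p,e=tri(c1,(498.9,276.5),c,(316.2,228.3));q=onz(c,(316.2,228.3),.062);print(p,e,q,R.T@(q-s["tcp_pos"]))
```

```text
[ 0.43895998 -0.26092601  0.06160704] 0.0004169836699367931 [ 0.4390024  -0.26081237  0.062     ] [-0.00115483 -0.00030541  0.12393587]
```

>>> move_arm --newtons 60 --rows '[[[0.045,-0.0012,-0.0003,0.05,0,0,0],[0.045,-0.0012,-0.0003,0.1,0,0,0],[0.045,-0.0012,-0.0003,0.13,0,0,0],[0.045,-0.0012,-0.0003,0.142,0,0,0],[0.045,-0.0012,-0.0003,0.142,0,0,0],[0.005,-0.0012,-0.0003,0.142,0,0,0],[0.005,-0.0012,-0.0003,0.142,0,0,0],[0.005,-0.0012,-0.0003,0.142,0,0,0],[0.005,-0.0012,-0.0003,0.142,0,0,0],[0.005,-0.0012,-0.0003,0.142,0,0,0],[0.005,-0.0012,-0.0003,0.142,0,0,0]]]'

```text
time: 11.52
tcp_pos: [0.4401, -0.2612, 0.0458]
eef_rot: [[-0.959, -0.284, -0.001], [-0.284, 0.959, -0.006], [0.003, -0.005, -1.0]]
ft_force: [0.1, 1.1, 6.4]
finger_gap: 0.0129
```

```bash
cat > f.py <<'E'
from h import *
import pickle,sys
def line(g,rows,lo,hi,sgn):
    pts=[]
    for r in rows:
        l,h=lo+(r-214)*.08,hi+(r-214)*.08; l,h=int(l),int(h)
        d=sgn*np.diff(g[r,l:h]); k=np.argmax(d); pts.append((l+k+.5,r))
    v=cv2.fitLine(np.array(pts,np.float32),cv2.DIST_HUBER,0,.01,.01).ravel()
    return lambda r:(v[2]+(r-v[3])*v[0]/v[1],r)
for f,o in(("3",0),("4",7)):
    c,s=pickle.load(open("w%s.pkl"%f,"rb"))
    g=cv2.GaussianBlur(cv2.cvtColor(cv2.imread("pics/w%s.png"%f),6).astype(float),(3,3),0)
    rows=range(160,265,3)
    for n,lo,hi,sg,z in(("fence top in",222+o,236+o,-1,.05),("fence top out",200+o,216+o,-1,.05),("plate back",248+o,270+o,1,.04)):
        L=line(g,rows if n[0]=="f" else range(176,258,3),lo,hi,sg);A,B=onz(c,L(170),z),onz(c,L(265),z)
        d=(B-A)/np.linalg.norm(B-A);h=np.array([.5644,.1878,0]);nrm=np.array([d[1],-d[0],0])
        print(f,n,"yaw",round(np.degrees(np.arctan2(d[1],d[0]))-90,2),"dist from hole",round(nrm@(A-h),4),L(214)[0])
E
python3 f.py
```

```text
3 fence top in yaw -10.27 dist from hole 0.0659 227.82927
3 fence top out yaw -10.43 dist from hole 0.0813 206.82196
3 plate back yaw -9.85 dist from hole 0.0453 258.1451
4 fence top in yaw -10.41 dist from hole 0.0659 235.42159
4 fence top out yaw -10.54 dist from hole 0.0814 215.37482
4 plate back yaw -10.04 dist from hole 0.0453 264.38022
```

>>> move_arm --rows '[[[0.005,0,0,-0.03,0,0,0],[0.005,0,0,-0.08,0,0,0],[0.005,0,0,-0.103,0,0,0],[0.005,-0.2958,0.369,-0.103,0,0,27],[0.005,-0.2958,0.369,-0.103,0,0,27],[0.005,-0.2958,0.369,-0.103,0,0,27],[0.005,-0.2958,0.369,-0.103,0,0,27],[0.005,-0.2958,0.369,-0.103,0,0,27],[0.005,-0.2958,0.369,-0.103,0,0,27],[0.005,-0.2958,0.369,-0.103,0,0,27],[0.005,-0.2958,0.369,-0.103,0,0,27],[0.005,-0.2958,0.369,-0.103,0,0,27],[0.005,-0.2958,0.369,-0.103,0,0,27]]]'

```text
time: 13.15
tcp_pos: [0.6187, 0.1769, 0.1451]
eef_rot: [[-0.983, 0.182, -0.003], [0.182, 0.983, -0.007], [0.002, -0.007, -1.0]]
ft_force: [0.3, 0.0, -3.2]
finger_gap: 0.0125
```

Run:
```python
from h import *
import pickle
s=robot.read_state();R=s["eef_rot"];print(s["tcp_pos"],R.round(4),s["finger_gap"])
c=cam("wrist");im=snap("wrist","pics/w6.png");pickle.dump((c,s),open("w6.pkl","wb"))
print("delta",R.T@(np.array([.6190,.1771,.0758])-s["tcp_pos"]),"yaw",np.degrees(np.arctan2(R[1,0],R[0,0])))
print("predicted foot ctr / fence mid / hole",proj(c,s["tcp_pos"]-[0,0,.0458]),proj(c,[.6293,.1759,.05]),proj(c,[.5644,.1878,.064]))
```

```text
[0.61872263 0.17691235 0.14506867] [[-0.9832  0.1825 -0.0029]
 [ 0.1825  0.9832 -0.0066]
 [ 0.0016 -0.007  -1.    ]] 0.012547972976026885
delta [-0.00035247  0.0007215   0.06926482] yaw 169.48464145002868
predicted foot ctr / fence mid / hole [317.10174546 270.36250278] [300.31140431 243.52981573] [410.31205546 250.05578019]
```

View pics/w6.png

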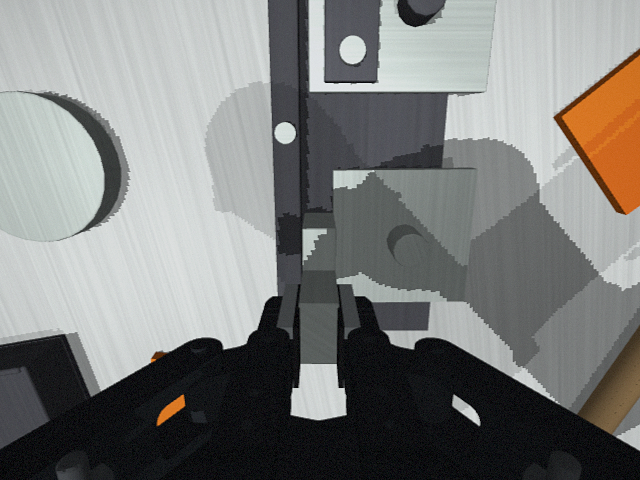

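>>> move_arm --rows '[[[0.005,-0.0004,0.0007,0.02,0,0,0],[0.005,-0.0004,0.0007,0.04,0,0,0],[0.005,-0.0004,0.0007,0.05,0,0,0],[0.005,-0.0004,0.0007,0.058,0,0,0],[0.005,-0.0004,0.0007,0.064,0,0,0],[0.005,-0.0004,0.0007,0.067,0,0,0],[0.005,-0.0004,0.0007,0.069,0,0,0],[0.005,-0.0004,0.0007,0.07,0,0,0],[0.005,-0.0004,0.0007,0.07,0,0,0]]]'

```text
time: 14.32
tcp_pos: [0.6194, 0.1767, 0.0759]
eef_rot: [[-0.983, 0.183, -0.002], [0.183, 0.983, -0.006], [0.0, -0.006, -1.0]]
ft_force: [-0.2, -0.1, -2.5]
finger_gap: 0.0127
```

>>> move_arm --rows '[[[0.005,0,0,0.001,0,0,0],[0.005,0,0,0.0015,0,0,0],[0.005,0,0,0.0015,0,0,0]]]'

```text
time: 14.7
tcp_pos: [0.6195, 0.1766, 0.0759]
eef_rot: [[-0.983, 0.183, -0.001], [0.183, 0.983, -0.006], [-0.001, -0.006, -1.0]]
ft_force: [-3.8, -2.2, 6.0]
finger_gap: 0.0129
```

>>> move_arm --rows '[[[0.035,0,0,0,0,0,0],[0.035,0,0,0,0,0,0],[0.035,0,0,0,0,0,0],[0.035,0,0,-0.03,0,0,0],[0.035,0,0,-0.08,0,0,0],[0.035,-0.001,-0.06,-0.13,0,0,0],[0.035,0,-0.06,-0.13,0,0,0],[0.035,0,-0.06,-0.13,0,0,0]]]'

```text
time: 15.7
tcp_pos: [0.6088, 0.118, 0.2069]
eef_rot: [[-0.983, 0.184, 0.001], [0.184, 0.983, -0.005], [-0.002, -0.005, -1.0]]
ft_force: [0.7, -0.1, -0.6]
finger_gap: 0.0351
```

Run:
```python
from h import *
import pickle
s=robot.read_state();R=s["eef_rot"];print(s["time"],s["tcp_pos"],R.round(4),s["finger_gap"])
c=cam("wrist");im=snap("wrist","pics/w7.png");pickle.dump((c,s),open("w7.pkl","wb"))
print(proj(c,[.6195,.1773,.092]),proj(c,[.5644,.1878,.064]))
```

```text
15.7 [0.60881672 0.11802348 0.20686313] [[-9.829e-01  1.841e-01  7.000e-04]
 [ 1.841e-01  9.829e-01 -4.900e-03]
 [-1.600e-03 -4.700e-03 -1.000e+00]] 0.03509515188439758
[318.34721478 313.61665614] [389.15681481 297.1293468 ]
```

View pics/w7.png

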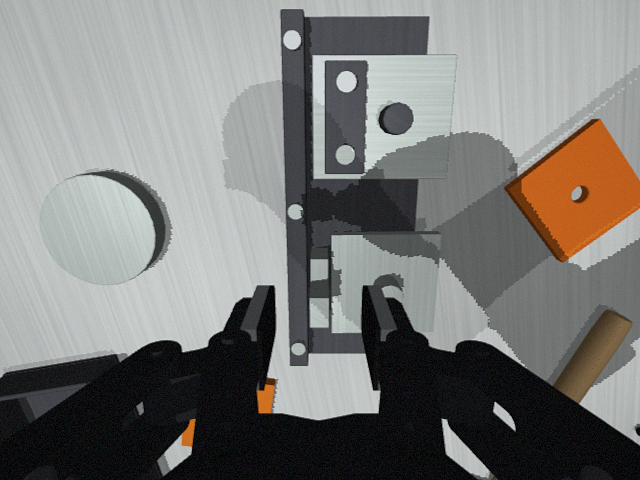

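>>> move_arm --rows '[[[0.04,0.1365,0.0601,0.02,0,0,90],[0.04,0.1365,0.0601,0.02,0,0,90],[0.04,0.1365,0.0601,0.02,0,0,90],[0.04,0.1365,0.0601,0.02,0,0,90],[0.04,0.1365,0.0601,0.02,0,0,90],[0.04,0.1365,0.0601,0.02,0,0,90],[0.04,0.1365,0.0601,0.02,0,0,90],[0.04,0.1365,0.0601,0.02,0,0,90],[0.04,0.1365,0.0601,0.02,0,0,90],[0.04,0.1365,0.0601,0.02,0,0,90],[0.04,0.1365,0.0601,0.02,0,0,90],[0.04,0.1365,0.0601,0.02,0,0,90]]]'

```text
time: 17.25
tcp_pos: [0.4851, 0.2027, 0.1845]
eef_rot: [[0.182, 0.983, -0.002], [0.983, -0.182, -0.006], [-0.006, -0.001, -1.0]]
ft_force: [-0.1, -0.3, -0.6]
finger_gap: 0.0401
```

Run:
```python
from h import *
import pickle
s=robot.read_state();R=s["eef_rot"];print(s["time"],s["tcp_pos"],R.round(4),s["joints"].round(0),s["ft_force"])
c=cam("wrist");im=snap("wrist","pics/w8.png");pickle.dump((c,s),open("w8.pkl","wb"))
print(R.T@(np.array([.4857,.2022,.024])-s["tcp_pos"]), "yaw",np.degrees(np.arctan2(R[1,0],R[0,0])))
# scan front edge? print row profile
```

```text
17.25 [0.48510096 0.20273746 0.1845321 ] [[ 0.1821  0.9833 -0.0021]
 [ 0.9833 -0.1821 -0.0061]
 [-0.0063 -0.001  -1.    ]] [  45.   -9.  -12.    0.  -88. -145.] [-0.08135724 -0.30961114 -0.56028239]
[0.00059839 0.00084859 0.16053076] yaw 79.50736890682005
```

View pics/w8.png

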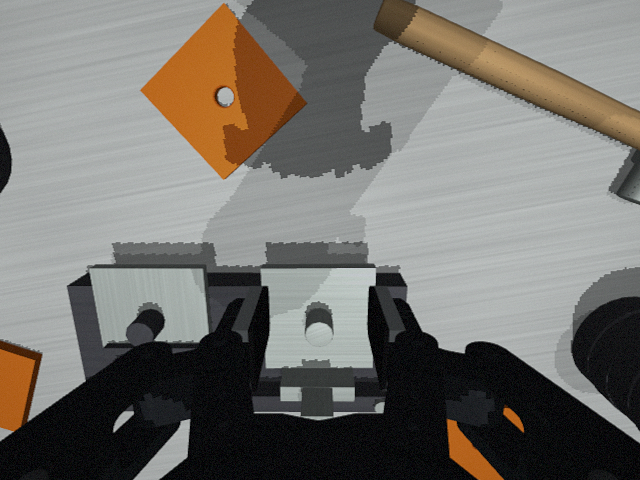

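>>> move_arm --rows '[[[0.04,0.0006,0,0.05,0,0,0],[0.04,0.0006,0,0.1,0,0,0],[0.04,0.0006,0,0.14,0,0,0],[0.04,0.0006,0.0,0.16,0,0,0],[0.04,0.0006,0.008,0.16,0,0,0],[0.04,0.0006,0.014,0.16,0,0,0],[0.04,0.0006,0.018,0.16,0,0,0],[0.04,0.0006,0.018,0.16,0,0,0]]]'

```text
time: 18.3
tcp_pos: [0.5033, 0.1992, 0.0255]
eef_rot: [[0.183, 0.983, -0.001], [0.983, -0.183, -0.005], [-0.005, -0.0, -1.0]]
ft_force: [-0.1, -0.2, -0.5]
finger_gap: 0.0393
```

>>> move_arm --rows '[[[0.04,0,0.002,0,0,0,0],[0.04,0,0.004,0,0,0,0],[0.04,0,0.005,0,0,0,0],[0.04,0,0.006,0,0,0,0],[0.04,0,0.007,0,0,0,0],[0.04,0,0.008,0,0,0,0],[0.04,0,0.009,0,0,0,0],[0.04,0,0.01,0,0,0,0],[0.04,0,0.01,0,0,0,0]]]'

```text
time: 19.42
tcp_pos: [0.5122, 0.1977, 0.0254]
eef_rot: [[0.183, 0.983, -0.003], [0.983, -0.183, -0.005], [-0.005, -0.002, -1.0]]
ft_force: [-6.4, 1.6, 3.1]
finger_gap: 0.0397
```

In contact (about 6.5 N). I continue gently.

>>> move_arm --rows '[[[0.04,0,0.001,0,0,0,0],[0.04,0,0.002,0,0,0,0],[0.04,0,0.003,0,0,0,0],[0.04,0,0.004,0,0,0,0],[0.04,0,0.005,0,0,0,0],[0.04,0,0.005,0,0,0,0]]]'

```text
time: 20.18
tcp_pos: [0.5158, 0.1971, 0.0254]
eef_rot: [[0.182, 0.983, -0.006], [0.983, -0.182, -0.005], [-0.006, -0.005, -1.0]]
ft_force: [-8.7, 1.4, 5.4]
finger_gap: 0.04
```

>>> move_arm --rows '[[[0.04,0,0.002,0,0,0,0],[0.04,0,0.003,0,0,0,0],[0.04,0,0.004,0,0,0,0],[0.04,0,0.005,0,0,0,0],[0.04,0,0.005,0,0,0,0]]]'

```text
time: 20.8
tcp_pos: [0.5168, 0.1969, 0.0254]
eef_rot: [[0.182, 0.983, -0.014], [0.983, -0.182, -0.005], [-0.008, -0.013, -1.0]]
ft_force: [-24.6, 3.7, 14.6]
finger_gap: 0.0402
```

>>> move_arm --rows '[[[0.04,0,0.004,-0.0015,-0.74,0.4,0],[0.04,0,0.004,-0.002,-0.74,0.4,0],[0.04,0,0.004,-0.002,-0.74,0.4,0]]]'

```text
time: 21.18
tcp_pos: [0.5168, 0.1969, 0.0254]
eef_rot: [[0.181, 0.983, -0.008], [0.983, -0.181, -0.001], [-0.002, -0.008, -1.0]]
ft_force: [-16.7, 5.4, 3.9]
finger_gap: 0.0399
```

Run:
```python
from h import *
s=robot.read_state();print(s["time"],s["tcp_pos"],s["ft_force"],s["dq"].round(2))
c=cam("wrist");g=cv2.GaussianBlur(cv2.cvtColor(snap("wrist","pics/w9.png"),6).astype(float),(3,3),0)
n=np.array([.9832,-.1825,0]);y=np.array([.1825,.9832,0]);h=np.array([.5712,.1866,0]);Z=np.array([0,0,1.])
def prof(o,d,r): # edge of strongest change along d about o
    v=[g[tuple(np.clip(np.round(proj(c,o+d*t))[::-1].astype(int),0,[479,639]))] for t in r]
    return v
r=np.arange(-.008,.008,.0005)
for sd in(1,-1):
    E=[]
    for x in np.arange(-.02,.04,.006):
        v=np.array(prof(h+n*x+y*sd*.045+.04*Z,y*sd,r));k=np.argmax(abs(np.diff(v)));E.append((x,r[k],abs(np.diff(v))[k]))
    print("side",sd,[(round(a*1e3),round(b*1e3,1),int(q)) for a,b,q in E])
for yy in(-.04,-.035,-.026,-.02,-.015,.015,.02,.026,.035,.04):
    print("x profile y=",yy,np.array(prof(h+n*.045+y*yy+.04*Z,n,np.arange(-.006,.012,.001))).astype(int), proj(c,h+n*.045+y*yy+.04*Z).astype(int))
print("pin top px",proj(c,h+.064*Z))
```

```text
21.175 [0.51676729 0.19686211 0.02543774] [-16.68354931   5.38026244   3.91146473] [ 0.1   0.    0.04  0.06 -0.11 -0.  ]
side 1 [(-20, np.float64(3.5), 14), (-14, np.float64(5.0), 26), (-8, np.float64(6.0), 26), (-2, np.float64(7.0), 23), (4, np.float64(0.5), 4), (10, np.float64(5.5), 4), (16, np.float64(6.0), 4), (22, np.float64(6.5), 5), (28, np.float64(7.0), 5), (34, np.float64(-2.5), 3)]
side -1 [(-20, np.float64(3.0), 12), (-14, np.float64(3.5), 38), (-8, np.float64(4.5), 39), (-2, np.float64(5.5), 20), (4, np.float64(-5.5), 5), (10, np.float64(6.5), 5), (16, np.float64(-5.5), 6), (22, np.float64(-3.0), 4), (28, np.float64(-5.5), 4), (34, np.float64(-5.5), 4)]
x profile y= -0.04 [12 12 10 10 10 10 10 10 12 12 12 12 12 12 16 16 16 16] [222 545]
x profile y= -0.035 [17 17 17 12 12 12 12 12 12 12  8  8  8  8  8  8  8  9] [234 545]
x profile y= -0.026 [16 16 16 16 16 16 16 16 16 16 16 16 16 16 16 16 16 16] [255 545]
x profile y= -0.02 [15 15 15 15 15 15 15 15 15 16 16 16 16 16 16 16 16 16] [269 545]
x profile y= -0.015 [14 14 14 14 14 14 14 14 14 14 14 14 14 14 15 15 15 15] [281 545]
x profile y= 0.015 [14 14 14 14 14 14 14 14 14 15 15 15 15 15 15 15 15 15] [351 545]
x profile y= 0.02 [17 17 17 17 17 17 16 16 16 16 16 16 16 16 16 16 16 16] [363 545]
x profile y= 0.026 [15 15 15 15 15 15 15 15 15 15 15 15 15 15 15 15 15 15] [377 545]
x profile y= 0.035 [12 11 11 11 11 11 11 11 13 13 13 13 13 13 13 13 16 16] [398 545]
x profile y= 0.04 [12 12 12 12 12 12 12 14 14 14 14 14 14 16 16 16 16 16] [410 545]
pin top px [315.78311243 520.90875944]
```

Run:
```python
from h import *
n=np.array([.9832,-.1825,0]);y=np.array([.1825,.9832,0]);h=np.array([.5712,.1866,0]);Z=np.array([0,0,1.])
for cn in("top","side"):
    c=cam(cn);g=cv2.cvtColor(snap(cn,"pics/%s9.png"%cn),6).astype(np.float32);b=cv2.cvtColor(cv2.imread("pics/%s0.png"%cn),6).astype(np.float32)
    for yy in(-.038,-.022,0,.022,.038):
        for G,nm in((g,"now"),(b,"start")):
            P=np.array([proj(c,h+n*t+y*yy+.04*Z) for t in np.arange(.025,.085,.002)],np.float32)
            print(cn,yy,nm,cv2.remap(G,P[:,0].copy(),P[:,1].copy(),1).ravel().astype(int))
s=robot.read_state();print(s["ft_force"],s["tcp_pos"])
```

```text
top -0.038 now [162 162 161 161 161 163 162 161 158 146 110  74  63  55  44  34  28  29
  46  58  63  64  63  62  63  77 107 135 146 147]
top -0.038 start [137 137 136 136 136 134 117  87  60  53  51  52  52  46  37  29  24  21
  38  49  53  52  51  51  52  64  89 113 123 124]
top -0.022 now [162 161 161 161 161 161 161 152 129  97  70  64 113 146 159 161 161 161
 154 123  86  64  60  62  63  75 107 135 148 151]
top -0.022 start [137 136 136 137 135 133 113  83  61  51  49  51  51  43  34  27  21  21
  38  48  52  51  51  53  51  64  90 114 126 126]
top 0 now [162 162 162 159 139 113  94  90  91  82  65  51  44  44  45  52  85  94
  92  85  91 102 104  88  72  79 112 140 148 150]
top 0 start [136 136 137 136 136 131 114  84  56  49  49  49  49  45  35  26  19  20
  30  43  50  50  50  50  52  65  94 120 125 126]
top 0.022 now [161 162 162 162 161 161 160 149 123  91  68  67 107 139 139 120 114 139
 158 161 160 159 150 129  92  84 113 137 148 150]
top 0.022 start [138 137 137 137 136 132 107  75  56  50  49  49  49  39  30  23  17  17
  37  48  51  51  50  49  52  64  94 116 125 126]

[... 1037 characters left out ...]
84  84  72  64  63
  83  90  85  84  82  80  80 105 145 176 184 180]
side 0.022 now [165 165 165 165 168 170 171 171 155 109  96  90  86  86  87  88  89  89
  90  88  87  86  85  84  82 112 151 195 188 186]
side 0.022 start [160 163 164 164 164 166 170 118  74  81  83  84  84  84  81  75  71  79
 102  92  85  85  84  83  81 109 146 188 181 178]
side 0.038 now [155 156 156 155 147 147 152 152 148 141 117 109 105  96  91  87  85  98
 110  88  85  86  86  83  85 105 153 194 188 185]
side 0.038 start [149 152 153 155 156 158 151 104  86  83  85  85  84  84  77  68  67  71
  78  86  87  85  83  81  84 102 147 185 180 178]
[-16.90118892   5.6916623    4.22827047] [0.51678078 0.19685297 0.02543015]
```

Run:
```python
from h import *
print(robot.job_done()); s=robot.read_state();print(s["time"],s["ft_force"],s["tcp_pos"])
```

```text
the job is handed in; nothing more can be done
None
the job is handed in; nothing more can be done
```

The job is handed in at about 21 s of the 72 s allowed, with the arm still pressing the plate home. No verdict was reported.

**What I did:** I put the pin down through the loose plate's hole and released it. I then stood the spacer, tab up, in the gap of about 21 mm behind that plate and let go of it. Last, I pushed the plate's front edge with two spread fingertips until it stopped hard.

**Last checks:**
- **Push:** it held steady at about 17 N with no drift between readings.
- **Plate:** the top camera shows its back edge parallel to the fence to within a fraction of a millimetre. It moved about 7 to 8 mm, against 6.9 mm expected.
- **Spacer:** in that same top view the foot lies directly behind the plate, with no deck visible between them.
- **Pin:** the close-up after release showed its head on the plate, about 3 pixels from where predicted.

**What did not go cleanly:**
- **Downward load:** at one point the push reached 25 N with about 15 N pressing down on the plate. I eased the tool's tilt and height, which brought the downward part to about 4 N.
- **Wrist camera:** the last wrist-camera check was no use because the plate was out of its view.
- **Pin and bystanders:** I did not look at the pin again after the push, and I did not check the bystanders' positions. No move went near them.

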